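Stroke the model-saw slide and park it on its tight spot

TASK

Check the model-saw slide: take its carriage by the knob and stroke it slowly (about 3 cm a second) through its full travel, first to the left until it presses lightly against the left rubber buffer, then all the way to the right until it presses lightly against the right one, feeling for the one spot in between where it runs tight. Then bring the carriage back to stand on that tight spot and let go of it, so that the technician can see where to dress the rail; do not ram the buffers and leave the things around the slide where they are.

Things in the scene. Friction and masses are not known exactly. Their poses are not given: they have to be found in the camera images.
- slide: Fixed bench slide along its y axis (+y to the robot's left, turned up to 0.5 rad): plate 84 x 320 x 12 mm with a 28 mm wide steel rail along its middle and a grey end block 44 mm high at each end. Origin mid-underside. The rail hides one tight spot, elsewhere each time, unseen: a sprung lump that rubs the carriage from about 9 mm either side of its middle, fully within 4 mm; its middle lies within 57 mm of the slide's middle.
- carriage: The carriage: aluminium block 74 mm across the rail, 60 mm along it, top 50 mm above the worktop, black round knob in the middle of its top. Origin at its middle, 36 mm up; axes as the slide's. Moves only along the rail, 92 mm either side of the slide's middle to where it just meets a buffer; drag about 1.5 N; on the tight spot it rises to about 8 to 11 N, most just on entering from either side; it stays where left.
- knob (a point): Centre of the carriage's knob, 22 mm in diameter: an upright cylinder from 54 to 94 mm above the worktop on a 32 mm wide, 4 mm thick collar; this point lies at 78 mm above the worktop. Can be gripped from above at any yaw.
- buffer_left: Black rubber buffer, 16 mm in diameter, on the left end block; it gives by 1.5 N per mm for up to 10 mm. Origin at the middle of its free face, which the carriage meets, 40 mm above the worktop and 23 mm beyond the rail's centre line (slide +x).
- buffer_right: The same rubber buffer on the right end block; origin at the middle of its free face.
- model: Bystander: yellow plaster jaw model, 53 x 71 x 27 mm, loose on the worktop beyond the slide. Origin under its centre.
- crucible: Bystander: beige casting crucible, 51 mm wide, 40 mm high, loose on the worktop beyond the slide. Origin under its centre.
- felt_wheel: Bystander: pale felt polishing wheel, 50 mm wide, 14 mm thick, lying loose on the robot's side of the slide. Origin under its centre.

How it is judged (in metres and radians):
On the way, in this order (a step that is already met when the one before it is completed fails the run):
1. the carriage has been stroked to the left end and presses on the left buffer (over 1 N) (contact force between carriage and buffer_left above 1 N), for 0.1 s.
2. the carriage has been stroked to the right end and presses on the right buffer (over 1 N) (contact force between carriage and buffer_right above 1 N), for 0.1 s.
At the end, for the whole second after the job is handed in: The carriage has been let go and stands still with the tight spot of the rail bearing on it (rail rubs on the carriage with over 8 N, which is so within about 6.5 mm of the spot's middle) (contact force between carriage and slide above 8 N and linear speed of carriage below 0.005 m/s and contact force between the fingers and carriage below 0.1 N); the robot touches nothing.
It fails at once if the carriage is rammed into a buffer (over 14 N) (contact force between carriage and buffer_left above 14 N or contact force between carriage and buffer_right above 14 N).
It fails at once if the carriage is moved fast (over 0.15 m/s) (linear speed of carriage above 0.15 m/s).
It fails at once if a bystander is moved by over 15 mm (distance of any of model, crucible, felt_wheel from where it was at the start of the episode above 0.015 m).
It also fails if it takes over 61 s, if anything falls off the work surface, if the arm or the gripper's body presses on something with over 40 N, if the wrist force passes 120 N, or if a joint passes its speed limit or range.

ROBOT

A 6-joint arm with a two-finger parallel gripper is mounted at the origin on a cart in front of the work surface, level with it; the furniture and walls round the work are solid. World frame = base frame: x ahead of the robot, y to its left, z up, the work surface at z = 0. Lengths are in m, angles in degrees, forces in N, time in s.
With the tool pointing down it reaches from about 0.3 to 0.75 m from the base axis. Payload 8.5 kg.
Tool frame: the origin (TCP) lies between the finger pads; the fingertips stand 17 mm ahead of it and the grasp point (between the pads) lies 2 mm behind it (env.tip_reach is the distance from the TCP to the fingertips, in m); z points along the fingers, y is the line along which they close (so a half turn about z gives the same grasp; the last joint's range is limited). The gripper opens to 85 mm and grips with 20 to 120 N. Pads are 22 mm wide; open, the fingers measure 114 mm over their backs; the gripper's body (76 mm by 85 mm) begins 54 mm behind the grasp point. The pads swing forward as they close: fully open they stand 13 mm farther back than shut.
Start: joints at [64.956, 21.807, 74.336, -0, 83.858, -12.336], TCP at [0.121, 0.537, 0.248] pointing down, gripper open.
Joint ranges: [-178.18, 178.18], [-50.72, 133.34], [12.68, 142.11], [-81.47, 261.47], [9.98, 163.14], [-165.26, 165.26]. Speed limits (degrees/s): [136.94, 136.94, 180, 180, 180, 180].

INTERFACE

Orientations are given as a 3x3 rotation matrix whose columns are the frame's x, y, z axes.
In Python, from rig import env, viewer gives the robot as it stands.
- The arm moves only by the tool move_arm, never from a script. Its argument "motion" is a list of rows, each a list of 2 entries, a list of its own where there are three numbers: the shift along the tool's x, y, z normalised to -1 to 1, where 1 is 50 mm, then the turn, a rotation vector about the tool's x, y, z normalised to -1 to 1, where 1 is 8 degrees. A call has 1 to 20 rows; each row shifts and turns the commanded pose from where the row before left it, along the tool's axes as they then stand; what a row does not reach is not made up. A row lasts 1/10 s, in which the tool goes at most 50 mm and 8.59 degrees, less where a joint would pass 70% of its speed; a pose out of reach is approached as far as the arm can. A call with a number of a shift or a turn outside -1 to 1 is refused whole. A call with a gripper value outside its range is refused whole. "claw" is the closure, from 0 (fully open) to 1 (shut), set as the call begins (left out, the last holds). The fingers move at their own pace and stop on an object; "force" is the grip in N (left out, the last holds). Time passes only in rows, so rows that do not move let the fingers close. It gives the time, the measured TCP pose, the force, the opening and the grip force at its end, in the units of the state.
- env.observe(): the state, without advancing time (a new reading comes with each control period).
- viewer.get_image(name): name is "scene" or "top" or "wrist"; returns a dict with "frame" (420x560x3 uint8, red, green, blue), "depth" (420x560 float32, m along the optical axis (not along the pixel's ray), 0 where there is no reading), "fx", "fy", "cx", "cy" (pixels), "eye" and "attitude" of the camera in the world; the wrist camera has in their place "T_tool_cam" (4x4, takes a point from camera to tool coordinates, whose origin is the TCP and whose axes are the flange's). Camera axes: x right, y up, looking along -z (the intrinsics and any distortion apply to the point x, -y, -z); pixel columns grow to the right and rows downward; lengths in m; the calibration is good to about 2 mm. A picture is of the moment at which its call begins: read the wrist's pose just before it.
- env.close_job(): hands the job in; it is judged then, once.
The state is a dict: "time_s": time; "q": joint angles; "qvel": joint speeds; "joint_efforts": joint torques, N m; "position": TCP position; "tool_rot": TCP orientation; "ft_force": force on the tool from outside, world axes, zero at the start; "wrist_torque": the same for the moment, N m; "grip_width": finger opening in m; "gripper_force": force on a finger pad.
Only numpy, scipy, OpenCV 4.12 (cv2) and the standard library are available. Lean on these libraries where they do the work, as an engineer would, in place of code of your own. Each camera call takes 0.05 s, during which the arm holds its last target. There are 200 camera calls.

## Working session

There is one attempt and no reset: what is moved stays moved. The work goes in short steps, Python scripts to look and compute and a tool call to move; the robot and the scene stay as the last step left them, time stands still between calls to the robot, and variables do not carry over. Pictures are saved under pics/ and viewed, at most 10 in all, crops included, and the job is handed in when it is done.

Besides the shell and the picture viewer there is one more tool, called after "Call:" by a JSON object that holds its "fn" and its "kwargs", one argument or row to a line. move_arm: Moves the arm, as the interface text tells. Scaled input: -1 to 1 covers 50 mm each way for a shift and 8 degrees each way for a turn. Its arguments: {"type":"object","properties":{"motion":{"type":"array","items":{"type":"array"}},"claw":{"type":"number"},"force":{"type":"number"}},"required":["motion"]}

```bash
mkdir -p pics; python3 - <<'E'
from rig import env, viewer
import cv2, numpy as np
s=env.observe(); print(s)
for n in("top","scene"):
    d=viewer.get_image(n); cv2.imwrite(f"pics/{n}0.png",d["frame"][:,:,::-1]); np.savez(f"{n}0.npz",**d)
    print(n,d["fx"],d["fy"],d["cx"],d["cy"],d["eye"],d["attitude"],[k for k in d])
E
```

```text
{'time_s': 0.0, 'q': array([ 6.49534940e+01,  2.18411593e+01,  7.43840392e+01,  2.64942858e-04,
        8.38583886e+01, -1.23344261e+01]), 'qvel': array([-0.10621929,  0.01280877,  0.03021675,  0.05993364,  0.08302226,
       -0.06631157]), 'joint_efforts': array([ 1.22371999e-03, -4.48460054e+01, -2.31279606e+01, -1.19295069e-04,
        4.68073064e-03,  2.44786685e-05]), 'position': array([0.12090247, 0.53627598, 0.24771438]), 'tool_rot': array([[-9.75487963e-01,  2.20051918e-01, -6.21783158e-04],
       [ 2.20052570e-01,  9.75487122e-01, -1.31973757e-03],
       [ 3.16130680e-04, -1.42421309e-03, -9.99998936e-01]]), 'ft_force': array([-0.000164  , -0.06841327,  0.05715222]), 'wrist_torque': array([0.0033388 , 0.06709001, 0.003926  ]), 'gripper_force': 0.0, 'grip_width': 0.08532666714708995}
top 499.84971831272077 499.84971831272077 277.8382449026139 202.30299749243957 [0.51988749 0.04009314 1.01417794] [[-0.0033727   0.9994624  -0.03261179]
 [-0.99971748 -0.00260266  0.02362584]
 [ 0.02352826  0.03268226  0.99918882]] ['frame', 'depth', 'fx', 'fy', 'cx', 'cy', 'eye', 'attitude']
scene 406.3168712199144 406.3168712199144 271.29080563740047 213.30580298928484 [ 0.04661564 -0.52252415  0.47439597] [[ 0.73155349  0.33049721 -0.59632297]
 [-0.68144751  0.3269696  -0.65476727]
 [-0.02141927  0.88536008  0.46441225]] ['frame', 'depth', 'fx', 'fy', 'cx', 'cy', 'eye', 'attitude']
```

View pics/top0.png

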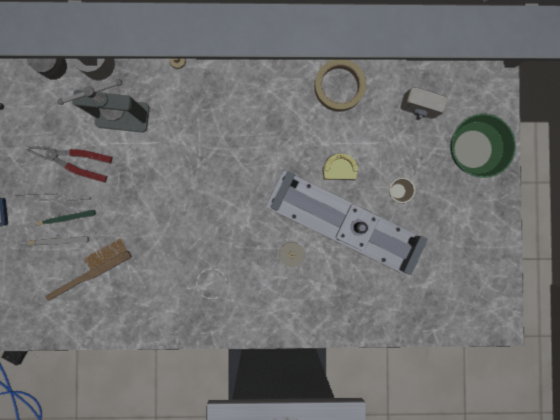

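View pics/scene0.png

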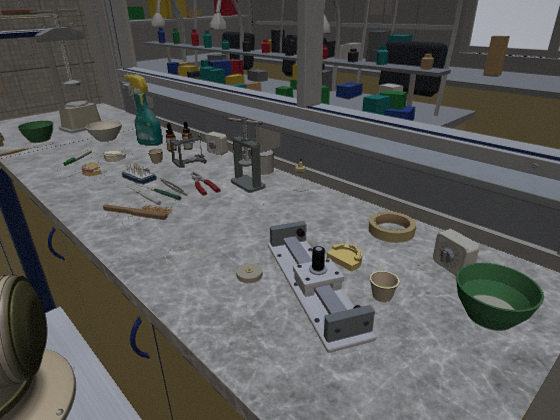

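The top view shows the slide from about (285,190), its left end, to (415,255), with the knob at (361,228). The felt wheel is at (291,254), the model at (341,168) and the crucible at (402,190). The scene view agrees.

```bash
cat > h.py <<'E'
import numpy as np
def cloud(d):
    v,u=np.mgrid[0:420,0:560]; z=d["depth"]
    p=np.stack([(u-d["cx"])/d["fx"]*z,-(v-d["cy"])/d["fy"]*z,-z],-1)
    return p@d["attitude"].T+d["eye"]
E
python3 - <<'E'
import numpy as np,cv2
from h import cloud
for n in("top","scene"):
    d=dict(np.load(n+"0.npz")); P=cloud(d); ok=d["depth"]>0
    x,y,z=P[...,0],P[...,1],P[...,2]
    roi=ok&(x>.3)&(x<.66)&(y>-.3)&(y<.12)
    print(n,"table z",np.median(z[roi]))
    k=roi&(z>.06)&(z<.1); q=P[k]; print("knob pts",k.sum(),q.mean(0),q.min(0),q.max(0))
    t=k&(z>.088); q=P[t]; print("knob top",t.sum(),q.mean(0),q.min(0),q.max(0))
    if n=="top":
        m=(roi&(z>.006)&(z<.06)).astype(np.uint8)
        c,l,st,_=cv2.connectedComponentsWithStats(m)
        for i in range(1,c):
            if st[i,4]>60:
                q=P[l==i]; r=cv2.minAreaRect(q[:,:2].astype(np.float32)*1000); print(st[i],r,q[:,2].max())
        b=np.argmax(st[1:,4])+1; q=P[(l==b)]
        ze=q[(q[:,2]>.038)]; r=cv2.minAreaRect(q[:,:2].astype(np.float32))
        print(cv2.boxPoints(r))
        pl=q[(q[:,2]<.016)]; r=cv2.minAreaRect(pl[:,:2].astype(np.float32)); print("plate",r)
        m2=((l==b)&(z>.037)).astype(np.uint8); c,l2,st,_=cv2.connectedComponentsWithStats(m2)
        for i in range(1,c):
            if st[i,4]>30: q=P[l2==i]; print("blk",st[i,4],q.mean(0),cv2.minAreaRect(q[:,:2].astype(np.float32)*1000))
E
```

```text
top table z 0.0002251102881569711
knob pts 141 [ 0.50218191 -0.13587279  0.08904279] [ 0.43029986 -0.25063168  0.06018906] [ 0.51310309 -0.12551089  0.09777608]
knob top 109 [ 0.5028145  -0.13603038  0.09357438] [ 0.49271532 -0.14721589  0.08933054] [ 0.51310309 -0.12600937  0.09777608]
[323 154  35  26 762] ((624.1870727539062, -108.15093994140625), (68.03207397460938, 49.63972091674805), 89.360107421875) 0.02896797297407272
[ 266  171  161  105 6487] ((511.6356506347656, -118.20344543457031), (317.6609802246094, 84.09523010253906), 63.972801208496094) 0.059961481436575315
[389 177  26  26 406] ((576.3150024414062, -226.21597290039062), (49.467464447021484, 50.03935623168945), 0.10559217631816864) 0.04496470278555831
[279 242  25  26 487] ((448.3317565917969, -10.213233947753906), (49.786834716796875, 48.23820495605469), 44.7217903137207) 0.018431666781370315
[[ 0.40415782 -0.2424759 ]
 [ 0.4797246  -0.2793767 ]
 [ 0.6191135   0.00606897]
 [ 0.54354674  0.04296976]]
plate ((0.5116356611251831, -0.11820346117019653), (0.31766098737716675, 0.08409523218870163), 63.972801208496094)
blk 393 [0.57572905 0.00647674 0.0536976 ] ((571.8380126953125, 4.532636642456055), (31.349258422851562, 77.91583251953125), 64.28945922851562)
blk 1049 [ 0.50302148 -0.1347107   0.04961295] ((502.6965637207031, -136.56640625), (60.86625289916992, 74.00477600097656), 63.71151351928711)
blk 471 [ 0.45195045 -0.24514319  0.05195829] ((451.11712646484375, -241.5990447998047), (29.390735626220703, 77.04994201660156), 63.684383392333984)
scene table z 0.0004385637161515299
knob pts 275 [ 0.49762104 -0.14415149  0.08089308] [ 0.49050803 -0.15182506  0.06003065] [ 0.51263889 -0.13068266  0.09665276]
knob top 99 [ 0.49984928 -0.14250734  0.09307778] [ 0.4909656  -0.1511437   0.08803824] [ 0.51263889 -0.13068266  0.09665276]
```

Call:
{"fn": "move_arm", "kwargs": {
  "motion": [
    [[0,0,0],[0,0,0.83]],
    [[0,0,0],[0,0,0.83]]
  ],
  "claw": 0,
  "force": 40
}}

```text
time_s: 0.3
position: [0.1209, 0.5364, 0.2479]
tool_rot: [[-0.897, 0.442, -0.0], [0.442, 0.897, -0.001], [-0.0, -0.001, -1.0]]
ft_force: [0.6, 0.8, 0.1]
grip_width: 0.0852
gripper_force: 0.0
```

Call:
{"fn": "move_arm", "kwargs": {
  "motion": [
    [[-0.3,-0.2,0],[0,0,0]],
    [[-0.64,-0.44,0],[0,0,0]],
    [[-0.64,-0.44,0],[0,0,0]],
    [[-0.64,-0.44,0],[0,0,0]],
    [[-0.64,-0.44,0],[0,0,0]],
    [[-0.64,-0.44,0],[0,0,0]],
    [[-0.64,-0.44,0],[0,0,0]],
    [[-0.64,-0.44,0],[0,0,0]],
    [[-0.64,-0.44,0],[0,0,0]],
    [[-0.64,-0.44,0],[0,0,0]],
    [[-0.64,-0.44,0],[0,0,0]],
    [[-0.64,-0.44,0],[0,0,0]],
    [[-0.64,-0.44,0],[0,0,0]],
    [[-0.64,-0.44,0],[0,0,0]],
    [[-0.64,-0.44,0],[0,0,0]],
    [[-0.64,-0.44,0],[0,0,0]],
    [[-0.64,-0.44,0],[0,0,0]],
    [[-0.64,-0.44,0],[0,0,0]],
    [[-0.64,-0.44,0],[0,0,0]],
    [[-0.64,-0.44,0],[0,0,0]]
  ]
}}

```text
time_s: 2.3
position: [0.4939, -0.1227, 0.248]
tool_rot: [[-0.899, 0.438, -0.001], [0.438, 0.899, 0.0], [0.001, 0.0, -1.0]]
ft_force: [-0.5, 0.1, 0.0]
grip_width: 0.0853
gripper_force: 0.0
```

Call:
{"fn": "move_arm", "kwargs": {
  "motion": [
    [[-0.3,-0.2,0],[0,0,0]],
    [[0,0,0],[0,0,0]],
    [[0,0,0],[0,0,0]],
    [[0,0,0],[0,0,0]]
  ]
}}

```text
time_s: 2.7
position: [0.5021, -0.1358, 0.2484]
tool_rot: [[-0.899, 0.437, -0.0], [0.437, 0.899, 0.0], [0.0, 0.0, -1.0]]
ft_force: [-0.1, -0.3, 0.6]
grip_width: 0.0855
gripper_force: 0.0
```

```bash
python3 - <<'E'
from rig import env, viewer
import cv2, numpy as np
s=env.observe(); p,R=s["position"],s["tool_rot"]; print(p,R,s["ft_force"])
d=viewer.get_image("wrist"); cv2.imwrite("pics/w1.png",d["frame"][:,:,::-1])
T=d["T_tool_cam"]; d["attitude"]=R@T[:3,:3]; d["eye"]=p+R@T[:3,3]
from h import cloud
P=cloud(d); z=P[...,2]
k=(d["depth"]>0)&(z>.088)&(z<.1)&(np.abs(P[...,0]-.503)<.04)&(np.abs(P[...,1]+.136)<.04)
q=P[k]; print(k.sum(),q.mean(0),q.min(0),q.max(0), (cv2.minEnclosingCircle(q[:,:2].astype(np.float32)*1000)))
print("tool delta to knob",R.T@(np.r_[q[:,:2].mean(0),.076]-p)/.05)
E
```

```text
[ 0.50207482 -0.13576516  0.24836545] [[-8.99269107e-01  4.37395659e-01 -3.32963374e-04]
 [ 4.37395553e-01  8.99269153e-01  3.47426966e-04]
 [ 4.51386738e-04  1.66793639e-04 -9.99999884e-01]] [-0.12391187 -0.3270796   0.59226872]
419 [ 0.50250134 -0.13870372  0.09388262] [ 0.49257229 -0.14937871  0.08822131] [ 0.51349142 -0.12831056  0.09659728] ((503.1550598144531, -139.10633850097656), 10.79587459564209)
tool delta to knob [-0.03493357 -0.04969507  3.44728543]
```

View pics/w1.png

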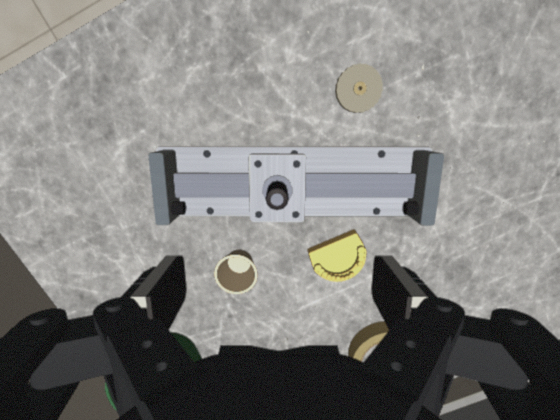

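The wrist view shows the rail level in the image, so the yaw is right, with the knob at (277,193). I'll descend and close gently.

Call:
{"fn": "move_arm", "kwargs": {
  "motion": [
    [[-0.02,-0.03,0.3],[0,0,0]],
    [[0,0,0.5],[0,0,0]],
    [[0,0,0.5],[0,0,0]],
    [[0,0,0.5],[0,0,0]],
    [[0,0,0.5],[0,0,0]],
    [[0,0,0.5],[0,0,0]],
    [[0,0,0.4],[0,0,0]],
    [[0,0,0.24],[0,0,0]],
    [[0,0,0],[0,0,0]],
    [[0,0,0],[0,0,0]]
  ]
}}

```text
time_s: 3.75
position: [0.5029, -0.1382, 0.077]
tool_rot: [[-0.899, 0.438, 0.001], [0.438, 0.899, -0.0], [-0.001, -0.0, -1.0]]
ft_force: [-0.3, -0.2, 0.6]
grip_width: 0.0856
gripper_force: 0.0
```

Call:
{"fn": "move_arm", "kwargs": {
  "motion": [
    [[0,0,0],[0,0,0]],
    [[0,0,0],[0,0,0]],
    [[0,0,0],[0,0,0]],
    [[0,0,0],[0,0,0]],
    [[0,0,0],[0,0,0]]
  ],
  "claw": 0.62
}}

```text
time_s: 4.25
position: [0.5028, -0.1386, 0.0765]
tool_rot: [[-0.899, 0.438, 0.0], [0.438, 0.899, -0.0], [-0.0, -0.0, -1.0]]
ft_force: [-0.2, 0.1, 0.2]
grip_width: 0.0323
gripper_force: 0.0
```

Call:
{"fn": "move_arm", "kwargs": {
  "motion": [
    [[0,0,0],[0,0,0]],
    [[0,0,0],[0,0,0]]
  ],
  "claw": 0.68
}}

```text
time_s: 4.45
position: [0.5028, -0.1386, 0.0763]
tool_rot: [[-0.899, 0.438, -0.0], [0.438, 0.899, -0.0], [0.0, -0.0, -1.0]]
ft_force: [0.1, 0.6, 0.4]
grip_width: 0.0271
gripper_force: 0.0
```

Call:
{"fn": "move_arm", "kwargs": {
  "motion": [
    [[0,0,0],[0,0,0]],
    [[0,0,0],[0,0,0]]
  ],
  "claw": 0.72
}}

```text
time_s: 4.65
position: [0.5028, -0.1385, 0.0763]
tool_rot: [[-0.899, 0.438, -0.0], [0.438, 0.899, 0.0], [0.0, 0.0, -1.0]]
ft_force: [0.4, 0.2, -0.3]
grip_width: 0.0239
gripper_force: 0.0
```

Call:
{"fn": "move_arm", "kwargs": {
  "motion": [
    [[0,0,0],[0,0,0]],
    [[0,0,0],[0,0,0]],
    [[0,0,0],[0,0,0]],
    [[0,0,0],[0,0,0]]
  ],
  "claw": 0.85
}}

```text
time_s: 5.05
position: [0.5028, -0.1385, 0.0764]
tool_rot: [[-0.899, 0.438, 0.0], [0.438, 0.899, -0.0], [-0.0, -0.0, -1.0]]
ft_force: [-0.9, 1.1, 3.0]
grip_width: 0.0208
gripper_force: 39.1
```

Call:
{"fn": "move_arm", "kwargs": {
  "motion": [
    [[0,0.04,0],[0,0,0]],
    [[0,0.06,0],[0,0,0]]
  ]
}}

```text
time_s: 5.25
position: [0.505, -0.1341, 0.0764]
tool_rot: [[-0.899, 0.438, -0.0], [0.438, 0.899, -0.0], [-0.0, -0.0, -1.0]]
ft_force: [-2.2, -1.7, 4.4]
grip_width: 0.0214
gripper_force: 39.3
```

Call:
{"fn": "move_arm", "kwargs": {
  "motion": [
    [[0,0.06,0],[0,0,0]],
    [[0,0.06,0],[0,0,0]]
  ]
}}

```text
time_s: 5.45
position: [0.5078, -0.1284, 0.0765]
tool_rot: [[-0.899, 0.438, 0.0], [0.438, 0.899, -0.0], [-0.0, -0.0, -1.0]]
ft_force: [-2.7, -0.9, 6.1]
grip_width: 0.0213
gripper_force: 39.3
```

Call:
{"fn": "move_arm", "kwargs": {
  "motion": [
    [[0,0.06,0],[0,0,0]],
    [[0,0.06,0],[0,0,0]]
  ]
}}

```text
time_s: 5.65
position: [0.5104, -0.123, 0.0764]
tool_rot: [[-0.899, 0.438, 0.0], [0.438, 0.899, -0.0], [-0.0, -0.0, -1.0]]
ft_force: [-1.6, -1.2, 5.4]
grip_width: 0.0211
gripper_force: 39.3
```

Call:
{"fn": "move_arm", "kwargs": {
  "motion": [
    [[0,0.06,0],[0,0,0]],
    [[0,0.06,0],[0,0,0]]
  ]
}}

```text
time_s: 5.85
position: [0.513, -0.1176, 0.0765]
tool_rot: [[-0.899, 0.438, 0.0], [0.438, 0.899, -0.0], [-0.0, -0.0, -1.0]]
ft_force: [-1.7, 0.1, 5.5]
grip_width: 0.0209
gripper_force: 39.3
```

Call:
{"fn": "move_arm", "kwargs": {
  "motion": [
    [[0,0.06,0],[0,0,0]],
    [[0,0.06,0],[0,0,0]]
  ]
}}

```text
time_s: 6.05
position: [0.5157, -0.1122, 0.0764]
tool_rot: [[-0.899, 0.438, 0.0], [0.438, 0.899, -0.0], [-0.0, -0.0, -1.0]]
ft_force: [-2.3, -0.6, 5.6]
grip_width: 0.0208
gripper_force: 39.3
```

Call:
{"fn": "move_arm", "kwargs": {
  "motion": [
    [[0,0.06,0],[0,0,0]],
    [[0,0.06,0],[0,0,0]]
  ]
}}

```text
time_s: 6.25
position: [0.5183, -0.1068, 0.0765]
tool_rot: [[-0.899, 0.438, 0.0], [0.438, 0.899, -0.0], [-0.0, -0.0, -1.0]]
ft_force: [-1.9, -1.1, 5.2]
grip_width: 0.021
gripper_force: 39.3
```

Call:
{"fn": "move_arm", "kwargs": {
  "motion": [
    [[0,0.06,0],[0,0,0]],
    [[0,0.06,0],[0,0,0]]
  ]
}}

```text
time_s: 6.45
position: [0.5209, -0.1014, 0.0765]
tool_rot: [[-0.899, 0.438, 0.0], [0.438, 0.899, -0.0], [-0.0, -0.0, -1.0]]
ft_force: [-2.1, -1.7, 5.4]
grip_width: 0.0207
gripper_force: 39.3
```

Call:
{"fn": "move_arm", "kwargs": {
  "motion": [
    [[0,0.06,0],[0,0,0]],
    [[0,0.06,0],[0,0,0]]
  ]
}}

```text
time_s: 6.65
position: [0.5236, -0.096, 0.0765]
tool_rot: [[-0.899, 0.438, 0.0], [0.438, 0.899, -0.0], [-0.0, -0.0, -1.0]]
ft_force: [-2.3, -0.1, 5.2]
grip_width: 0.0212
gripper_force: 39.3
```

Call:
{"fn": "move_arm", "kwargs": {
  "motion": [
    [[0,0.06,0],[0,0,0]],
    [[0,0.06,0],[0,0,0]]
  ]
}}

```text
time_s: 6.85
position: [0.5262, -0.0906, 0.0765]
tool_rot: [[-0.899, 0.438, 0.0], [0.438, 0.899, -0.0], [-0.0, -0.0, -1.0]]
ft_force: [-2.1, -1.3, 4.9]
grip_width: 0.0208
gripper_force: 39.3
```

Call:
{"fn": "move_arm", "kwargs": {
  "motion": [
    [[0,0.06,0],[0,0,0]],
    [[0,0.06,0],[0,0,0]]
  ]
}}

```text
time_s: 7.05
position: [0.5288, -0.0853, 0.0764]
tool_rot: [[-0.899, 0.438, 0.0], [0.438, 0.899, -0.0], [-0.0, -0.0, -1.0]]
ft_force: [-3.7, -2.0, 5.9]
grip_width: 0.0209
gripper_force: 39.3
```

Call:
{"fn": "move_arm", "kwargs": {
  "motion": [
    [[0,0.06,0],[0,0,0]],
    [[0,0.06,0],[0,0,0]]
  ]
}}

```text
time_s: 7.25
position: [0.5311, -0.0806, 0.0764]
tool_rot: [[-0.899, 0.438, -0.001], [0.438, 0.899, -0.002], [0.0, -0.002, -1.0]]
ft_force: [-5.9, -7.4, 6.0]
grip_width: 0.021
gripper_force: 39.6
```

Call:
{"fn": "move_arm", "kwargs": {
  "motion": [
    [[0,0.06,0],[0,0,0]],
    [[0,0.06,0],[0,0,0]]
  ]
}}

```text
time_s: 7.45
position: [0.5338, -0.0752, 0.0765]
tool_rot: [[-0.899, 0.438, -0.001], [0.438, 0.899, -0.001], [-0.0, -0.001, -1.0]]
ft_force: [-2.4, -1.6, 4.2]
grip_width: 0.021
gripper_force: 39.4
```

Call:
{"fn": "move_arm", "kwargs": {
  "motion": [
    [[0,0.06,0],[0,0,0]],
    [[0,0.06,0],[0,0,0]]
  ]
}}

```text
time_s: 7.65
position: [0.5367, -0.069, 0.0765]
tool_rot: [[-0.899, 0.438, 0.0], [0.438, 0.899, -0.0], [-0.0, -0.0, -1.0]]
ft_force: [-2.0, -0.9, 5.3]
grip_width: 0.021
gripper_force: 39.5
```

Call:
{"fn": "move_arm", "kwargs": {
  "motion": [
    [[0,0.06,0],[0,0,0]],
    [[0,0.06,0],[0,0,0]]
  ]
}}

```text
time_s: 7.85
position: [0.5394, -0.0637, 0.0765]
tool_rot: [[-0.899, 0.438, 0.0], [0.438, 0.899, -0.0], [-0.0, -0.0, -1.0]]
ft_force: [-1.0, -1.6, 4.7]
grip_width: 0.0212
gripper_force: 39.5
```

Call:
{"fn": "move_arm", "kwargs": {
  "motion": [
    [[0,0.06,0],[0,0,0]],
    [[0,0.06,0],[0,0,0]]
  ]
}}

```text
time_s: 8.05
position: [0.542, -0.0582, 0.0765]
tool_rot: [[-0.899, 0.438, 0.0], [0.438, 0.899, -0.0], [-0.0, -0.0, -1.0]]
ft_force: [-1.5, -0.7, 5.8]
grip_width: 0.0208
gripper_force: 39.5
```

Call:
{"fn": "move_arm", "kwargs": {
  "motion": [
    [[0,0.06,0],[0,0,0]],
    [[0,0.06,0],[0,0,0]]
  ]
}}

```text
time_s: 8.25
position: [0.5446, -0.0529, 0.0765]
tool_rot: [[-0.899, 0.438, 0.0], [0.438, 0.899, -0.0], [-0.0, -0.0, -1.0]]
ft_force: [-1.7, -1.1, 5.3]
grip_width: 0.021
gripper_force: 39.5
```

Call:
{"fn": "move_arm", "kwargs": {
  "motion": [
    [[0,0.06,0],[0,0,0]],
    [[0,0.06,0],[0,0,0]],
    [[0,0.06,0],[0,0,0]],
    [[0,0.06,0],[0,0,0]]
  ]
}}

```text
time_s: 8.65
position: [0.5499, -0.0421, 0.0765]
tool_rot: [[-0.899, 0.438, 0.0], [0.438, 0.899, -0.0], [-0.0, 0.0, -1.0]]
ft_force: [-2.2, -1.4, 5.3]
grip_width: 0.021
gripper_force: 39.4
```

Call:
{"fn": "move_arm", "kwargs": {
  "motion": [
    [[0,0.06,0],[0,0,0]]
  ]
}}

```text
time_s: 8.75
position: [0.5512, -0.0394, 0.0764]
tool_rot: [[-0.899, 0.438, 0.0], [0.438, 0.899, -0.0], [-0.0, -0.0, -1.0]]
ft_force: [-1.2, -1.1, 4.7]
grip_width: 0.0211
gripper_force: 39.4
```

Call:
{"fn": "move_arm", "kwargs": {
  "motion": [
    [[0,0.04,0],[0,0,0]]
  ]
}}

```text
time_s: 8.85
position: [0.5521, -0.0375, 0.0764]
tool_rot: [[-0.899, 0.438, 0.0], [0.438, 0.899, -0.0], [-0.0, -0.0, -1.0]]
ft_force: [-1.5, -1.9, 5.0]
grip_width: 0.021
gripper_force: 39.5
```

Call:
{"fn": "move_arm", "kwargs": {
  "motion": [
    [[0,0.03,0],[0,0,0]]
  ]
}}

```text
time_s: 8.95
position: [0.5527, -0.0364, 0.0765]
tool_rot: [[-0.899, 0.438, 0.0], [0.438, 0.899, -0.001], [-0.0, -0.0, -1.0]]
ft_force: [-2.7, -3.8, 5.9]
grip_width: 0.0209
gripper_force: 39.5
```

Call:
{"fn": "move_arm", "kwargs": {
  "motion": [
    [[0,0.03,0],[0,0,0]]
  ]
}}

```text
time_s: 9.05
position: [0.5532, -0.0354, 0.0765]
tool_rot: [[-0.899, 0.438, -0.0], [0.438, 0.899, -0.001], [-0.0, -0.001, -1.0]]
ft_force: [-4.0, -4.6, 6.6]
grip_width: 0.0209
gripper_force: 39.6
```

Call:
{"fn": "move_arm", "kwargs": {
  "motion": [
    [[0,0.03,0],[0,0,0]],
    [[0,0,0],[0,0,0]],
    [[0,0,0],[0,0,0]],
    [[0,0,0],[0,0,0]]
  ]
}}

```text
time_s: 9.45
position: [0.5537, -0.0342, 0.0764]
tool_rot: [[-0.899, 0.438, -0.0], [0.438, 0.899, -0.001], [-0.0, -0.001, -1.0]]
ft_force: [-2.8, -4.1, 5.4]
grip_width: 0.021
gripper_force: 39.6
```

Call:
{"fn": "move_arm", "kwargs": {
  "motion": [
    [[0,-0.03,0],[0,0,0]],
    [[0,-0.06,0],[0,0,0]],
    [[0,-0.06,0],[0,0,0]],
    [[0,-0.06,0],[0,0,0]],
    [[0,-0.06,0],[0,0,0]],
    [[0,-0.06,0],[0,0,0]],
    [[0,-0.06,0],[0,0,0]],
    [[0,-0.06,0],[0,0,0]],
    [[0,-0.06,0],[0,0,0]],
    [[0,-0.06,0],[0,0,0]],
    [[0,-0.06,0],[0,0,0]],
    [[0,-0.06,0],[0,0,0]]
  ]
}}

```text
time_s: 10.65
position: [0.5389, -0.0646, 0.0765]
tool_rot: [[-0.899, 0.438, 0.001], [0.438, 0.899, 0.0], [-0.0, 0.001, -1.0]]
ft_force: [-0.5, 1.5, 4.7]
grip_width: 0.0206
gripper_force: 39.5
```

Call:
{"fn": "move_arm", "kwargs": {
  "motion": [
    [[0,-0.06,0],[0,0,0]]
  ]
}}

```text
time_s: 10.75
position: [0.5376, -0.0673, 0.0765]
tool_rot: [[-0.899, 0.438, 0.001], [0.438, 0.899, 0.0], [-0.0, 0.001, -1.0]]
ft_force: [0.7, 2.1, 5.2]
grip_width: 0.0209
gripper_force: 39.5
```

Call:
{"fn": "move_arm", "kwargs": {
  "motion": [
    [[0,-0.06,0],[0,0,0]]
  ]
}}

```text
time_s: 10.85
position: [0.5362, -0.07, 0.0765]
tool_rot: [[-0.899, 0.438, 0.001], [0.438, 0.899, 0.0], [-0.0, 0.001, -1.0]]
ft_force: [-0.3, 1.5, 5.9]
grip_width: 0.0211
gripper_force: 39.5
```

Call:
{"fn": "move_arm", "kwargs": {
  "motion": [
    [[0,-0.04,0],[0,0,0]]
  ]
}}

```text
time_s: 10.95
position: [0.5354, -0.0718, 0.0765]
tool_rot: [[-0.899, 0.438, 0.001], [0.438, 0.899, 0.001], [-0.0, 0.001, -1.0]]
ft_force: [-0.1, 3.9, 4.1]
grip_width: 0.0207
gripper_force: 39.6
```

Call:
{"fn": "move_arm", "kwargs": {
  "motion": [
    [[0,-0.04,0],[0,0,0]]
  ]
}}

```text
time_s: 11.05
position: [0.5347, -0.0732, 0.0765]
tool_rot: [[-0.899, 0.438, 0.001], [0.438, 0.899, 0.001], [-0.001, 0.002, -1.0]]
ft_force: [2.5, 6.6, 4.7]
grip_width: 0.0213
gripper_force: 39.6
```

Call:
{"fn": "move_arm", "kwargs": {
  "motion": [
    [[0,-0.04,0],[0,0,0]]
  ]
}}

```text
time_s: 11.15
position: [0.534, -0.0747, 0.0765]
tool_rot: [[-0.899, 0.438, 0.001], [0.438, 0.899, 0.002], [-0.001, 0.002, -1.0]]
ft_force: [3.4, 8.6, 5.1]
grip_width: 0.021
gripper_force: 39.7
```

Call:
{"fn": "move_arm", "kwargs": {
  "motion": [
    [[0,-0.04,0],[0,0,0]]
  ]
}}

```text
time_s: 11.25
position: [0.5332, -0.0764, 0.0765]
tool_rot: [[-0.899, 0.438, 0.002], [0.438, 0.899, 0.002], [-0.001, 0.002, -1.0]]
ft_force: [0.7, 7.7, 5.3]
grip_width: 0.0213
gripper_force: 39.7
```

Call:
{"fn": "move_arm", "kwargs": {
  "motion": [
    [[0,-0.04,0],[0,0,0]]
  ]
}}

```text
time_s: 11.35
position: [0.5323, -0.0781, 0.0764]
tool_rot: [[-0.899, 0.438, 0.002], [0.438, 0.899, 0.002], [-0.001, 0.002, -1.0]]
ft_force: [2.7, 6.9, 4.7]
grip_width: 0.0213
gripper_force: 39.7
```

Call:
{"fn": "move_arm", "kwargs": {
  "motion": [
    [[0,-0.04,0],[0,0,0]]
  ]
}}

```text
time_s: 11.45
position: [0.5314, -0.0799, 0.0765]
tool_rot: [[-0.899, 0.438, 0.002], [0.438, 0.899, 0.002], [-0.001, 0.002, -1.0]]
ft_force: [2.4, 7.0, 4.8]
grip_width: 0.0211
gripper_force: 39.7
```

Call:
{"fn": "move_arm", "kwargs": {
  "motion": [
    [[0,-0.04,0],[0,0,0]]
  ]
}}

```text
time_s: 11.55
position: [0.5305, -0.0819, 0.0765]
tool_rot: [[-0.899, 0.438, 0.001], [0.438, 0.899, 0.001], [-0.001, 0.002, -1.0]]
ft_force: [0.7, 4.6, 5.0]
grip_width: 0.0211
gripper_force: 39.6
```

Call:
{"fn": "move_arm", "kwargs": {
  "motion": [
    [[0,-0.04,0],[0,0,0]]
  ]
}}

```text
time_s: 11.65
position: [0.5294, -0.084, 0.0765]
tool_rot: [[-0.899, 0.438, 0.001], [0.438, 0.899, 0.001], [-0.001, 0.001, -1.0]]
ft_force: [0.5, 2.3, 6.3]
grip_width: 0.0208
gripper_force: 39.6
```

Call:
{"fn": "move_arm", "kwargs": {
  "motion": [
    [[0,-0.04,0],[0,0,0]]
  ]
}}

```text
time_s: 11.75
position: [0.5284, -0.086, 0.0764]
tool_rot: [[-0.899, 0.438, 0.001], [0.438, 0.899, 0.001], [-0.0, 0.001, -1.0]]
ft_force: [-0.0, 1.9, 5.2]
grip_width: 0.0209
gripper_force: 39.6
```

Call:
{"fn": "move_arm", "kwargs": {
  "motion": [
    [[0,-0.04,0],[0,0,0]]
  ]
}}

```text
time_s: 11.85
position: [0.5275, -0.0879, 0.0764]
tool_rot: [[-0.899, 0.438, 0.001], [0.438, 0.899, 0.0], [-0.0, 0.001, -1.0]]
ft_force: [-0.5, 1.8, 6.0]
grip_width: 0.021
gripper_force: 39.6
```

Call:
{"fn": "move_arm", "kwargs": {
  "motion": [
    [[0,-0.04,0],[0,0,0]]
  ]
}}

```text
time_s: 11.95
position: [0.5266, -0.0897, 0.0764]
tool_rot: [[-0.899, 0.438, 0.001], [0.438, 0.899, 0.0], [-0.0, 0.001, -1.0]]
ft_force: [0.5, 1.9, 5.6]
grip_width: 0.021
gripper_force: 39.6
```

Call:
{"fn": "move_arm", "kwargs": {
  "motion": [
    [[0,-0.06,0],[0,0,0]],
    [[0,-0.06,0],[0,0,0]],
    [[0,-0.06,0],[0,0,0]],
    [[0,-0.06,0],[0,0,0]],
    [[0,-0.06,0],[0,0,0]],
    [[0,-0.06,0],[0,0,0]],
    [[0,-0.06,0],[0,0,0]],
    [[0,-0.06,0],[0,0,0]],
    [[0,-0.06,0],[0,0,0]],
    [[0,-0.06,0],[0,0,0]],
    [[0,-0.06,0],[0,0,0]],
    [[0,-0.06,0],[0,0,0]],
    [[0,-0.06,0],[0,0,0]],
    [[0,-0.06,0],[0,0,0]],
    [[0,-0.06,0],[0,0,0]],
    [[0,-0.06,0],[0,0,0]],
    [[0,-0.06,0],[0,0,0]],
    [[0,-0.06,0],[0,0,0]],
    [[0,-0.06,0],[0,0,0]],
    [[0,-0.06,0],[0,0,0]]
  ]
}}

```text
time_s: 13.95
position: [0.5003, -0.1437, 0.0764]
tool_rot: [[-0.899, 0.438, 0.0], [0.438, 0.899, 0.0], [-0.0, 0.001, -1.0]]
ft_force: [-1.0, 2.1, 5.4]
grip_width: 0.0212
gripper_force: 39.7
```

Call:
{"fn": "move_arm", "kwargs": {
  "motion": [
    [[0,-0.06,0],[0,0,0]],
    [[0,-0.06,0],[0,0,0]],
    [[0,-0.06,0],[0,0,0]],
    [[0,-0.06,0],[0,0,0]],
    [[0,-0.06,0],[0,0,0]],
    [[0,-0.06,0],[0,0,0]],
    [[0,-0.06,0],[0,0,0]],
    [[0,-0.06,0],[0,0,0]],
    [[0,-0.06,0],[0,0,0]],
    [[0,-0.06,0],[0,0,0]],
    [[0,-0.06,0],[0,0,0]],
    [[0,-0.06,0],[0,0,0]],
    [[0,-0.06,0],[0,0,0]],
    [[0,-0.06,0],[0,0,0]],
    [[0,-0.06,0],[0,0,0]],
    [[0,-0.06,0],[0,0,0]],
    [[0,-0.06,0],[0,0,0]],
    [[0,-0.06,0],[0,0,0]]
  ]
}}

```text
time_s: 15.75
position: [0.4766, -0.1923, 0.0764]
tool_rot: [[-0.899, 0.438, 0.0], [0.438, 0.899, 0.0], [-0.0, 0.0, -1.0]]
ft_force: [0.2, 1.5, 5.5]
grip_width: 0.0212
gripper_force: 39.7
```

Call:
{"fn": "move_arm", "kwargs": {
  "motion": [
    [[0,-0.06,0],[0,0,0]]
  ]
}}

```text
time_s: 15.85
position: [0.4753, -0.195, 0.0764]
tool_rot: [[-0.899, 0.438, 0.0], [0.438, 0.899, 0.0], [-0.0, 0.0, -1.0]]
ft_force: [-0.2, 2.0, 5.5]
grip_width: 0.021
gripper_force: 39.7
```

Call:
{"fn": "move_arm", "kwargs": {
  "motion": [
    [[0,-0.04,0],[0,0,0]]
  ]
}}

```text
time_s: 15.95
position: [0.4744, -0.1968, 0.0764]
tool_rot: [[-0.899, 0.438, 0.0], [0.438, 0.899, 0.0], [-0.0, 0.0, -1.0]]
ft_force: [-0.1, 1.7, 5.5]
grip_width: 0.0209
gripper_force: 39.7
```

Call:
{"fn": "move_arm", "kwargs": {
  "motion": [
    [[0,-0.04,0],[0,0,0]]
  ]
}}

```text
time_s: 16.05
position: [0.4735, -0.1986, 0.0764]
tool_rot: [[-0.899, 0.438, 0.0], [0.438, 0.899, 0.0], [-0.0, 0.0, -1.0]]
ft_force: [0.2, 2.8, 6.2]
grip_width: 0.0209
gripper_force: 39.7
```

Call:
{"fn": "move_arm", "kwargs": {
  "motion": [
    [[0,-0.04,0],[0,0,0]]
  ]
}}

```text
time_s: 16.15
position: [0.4727, -0.2003, 0.0765]
tool_rot: [[-0.899, 0.438, 0.0], [0.438, 0.899, 0.0], [-0.0, 0.0, -1.0]]
ft_force: [-1.0, 1.7, 6.1]
grip_width: 0.0207
gripper_force: 39.7
```

Call:
{"fn": "move_arm", "kwargs": {
  "motion": [
    [[0,-0.03,0],[0,0,0]],
    [[0,0,0],[0,0,0]]
  ]
}}

```text
time_s: 16.35
position: [0.4719, -0.2019, 0.0764]
tool_rot: [[-0.899, 0.438, 0.0], [0.438, 0.899, 0.0], [-0.0, 0.0, -1.0]]
ft_force: [-1.5, -0.2, 6.6]
grip_width: 0.0211
gripper_force: 39.7
```

Call:
{"fn": "move_arm", "kwargs": {
  "motion": [
    [[0,-0.03,0],[0,0,0]],
    [[0,0,0],[0,0,0]],
    [[0,0,0],[0,0,0]]
  ]
}}

```text
time_s: 16.65
position: [0.4713, -0.2031, 0.0764]
tool_rot: [[-0.899, 0.438, 0.0], [0.438, 0.899, 0.0], [0.0, 0.0, -1.0]]
ft_force: [-2.2, 0.7, 6.0]
grip_width: 0.021
gripper_force: 39.7
```

Call:
{"fn": "move_arm", "kwargs": {
  "motion": [
    [[0,-0.03,0],[0,0,0]]
  ]
}}

```text
time_s: 16.75
position: [0.4707, -0.2042, 0.0764]
tool_rot: [[-0.899, 0.438, 0.0], [0.438, 0.899, 0.0], [-0.0, 0.001, -1.0]]
ft_force: [0.4, 3.6, 6.6]
grip_width: 0.0206
gripper_force: 39.7
```

Call:
{"fn": "move_arm", "kwargs": {
  "motion": [
    [[0,-0.03,0],[0,0,0]],
    [[0,0,0],[0,0,0]]
  ]
}}

```text
time_s: 16.95
position: [0.4701, -0.2056, 0.0764]
tool_rot: [[-0.899, 0.438, 0.0], [0.438, 0.899, 0.001], [-0.0, 0.001, -1.0]]
ft_force: [-0.5, 2.9, 5.6]
grip_width: 0.0209
gripper_force: 39.8
```

Call:
{"fn": "move_arm", "kwargs": {
  "motion": [
    [[0,-0.02,0],[0,0,0]],
    [[0,0,0],[0,0,0]],
    [[0,0,0],[0,0,0]]
  ]
}}

```text
time_s: 17.25
position: [0.4697, -0.2062, 0.0764]
tool_rot: [[-0.899, 0.438, 0.001], [0.438, 0.899, 0.001], [-0.0, 0.001, -1.0]]
ft_force: [1.0, 5.0, 6.1]
grip_width: 0.0211
gripper_force: 39.8
```

Call:
{"fn": "move_arm", "kwargs": {
  "motion": [
    [[0,0.06,0],[0,0,0]],
    [[0,0.06,0],[0,0,0]],
    [[0,0.06,0],[0,0,0]],
    [[0,0.06,0],[0,0,0]],
    [[0,0.06,0],[0,0,0]],
    [[0,0.06,0],[0,0,0]],
    [[0,0.06,0],[0,0,0]],
    [[0,0.06,0],[0,0,0]],
    [[0,0.06,0],[0,0,0]],
    [[0,0.06,0],[0,0,0]],
    [[0,0.06,0],[0,0,0]],
    [[0,0.06,0],[0,0,0]],
    [[0,0.06,0],[0,0,0]],
    [[0,0.06,0],[0,0,0]],
    [[0,0.06,0],[0,0,0]],
    [[0,0.06,0],[0,0,0]],
    [[0,0.06,0],[0,0,0]],
    [[0,0.06,0],[0,0,0]],
    [[0,0.06,0],[0,0,0]],
    [[0,0.06,0],[0,0,0]]
  ]
}}

```text
time_s: 19.25
position: [0.4958, -0.1529, 0.0764]
tool_rot: [[-0.899, 0.438, -0.0], [0.438, 0.899, -0.0], [-0.0, -0.0, -1.0]]
ft_force: [-2.0, -1.6, 6.2]
grip_width: 0.0209
gripper_force: 39.7
```

Call:
{"fn": "move_arm", "kwargs": {
  "motion": [
    [[0,0.06,0],[0,0,0]],
    [[0,0.06,0],[0,0,0]],
    [[0,0.06,0],[0,0,0]],
    [[0,0.06,0],[0,0,0]],
    [[0,0.06,0],[0,0,0]],
    [[0,0.06,0],[0,0,0]],
    [[0,0.06,0],[0,0,0]],
    [[0,0.06,0],[0,0,0]],
    [[0,0.06,0],[0,0,0]],
    [[0,0.06,0],[0,0,0]],
    [[0,0.06,0],[0,0,0]],
    [[0,0.06,0],[0,0,0]],
    [[0,0.06,0],[0,0,0]],
    [[0,0.06,0],[0,0,0]],
    [[0,0.06,0],[0,0,0]],
    [[0,0.06,0],[0,0,0]],
    [[0,0.06,0],[0,0,0]],
    [[0,0.06,0],[0,0,0]],
    [[0,0.06,0],[0,0,0]],
    [[0,0.06,0],[0,0,0]]
  ]
}}

```text
time_s: 21.25
position: [0.5221, -0.099, 0.0764]
tool_rot: [[-0.899, 0.438, 0.0], [0.438, 0.899, -0.0], [-0.0, -0.0, -1.0]]
ft_force: [-2.3, -0.6, 5.5]
grip_width: 0.0208
gripper_force: 39.7
```

Call:
{"fn": "move_arm", "kwargs": {
  "motion": [
    [[0,0.06,0],[0,0,0]]
  ]
}}

```text
time_s: 21.35
position: [0.5235, -0.0963, 0.0765]
tool_rot: [[-0.899, 0.438, 0.0], [0.438, 0.899, -0.0], [-0.0, -0.0, -1.0]]
ft_force: [-1.1, 0.1, 6.1]
grip_width: 0.0211
gripper_force: 39.7
```

Call:
{"fn": "move_arm", "kwargs": {
  "motion": [
    [[0,0.04,0],[0,0,0]]
  ]
}}

```text
time_s: 21.45
position: [0.5243, -0.0944, 0.0764]
tool_rot: [[-0.899, 0.438, 0.0], [0.438, 0.899, -0.0], [-0.0, -0.0, -1.0]]
ft_force: [-1.8, -1.3, 5.8]
grip_width: 0.0212
gripper_force: 39.7
```

Call:
{"fn": "move_arm", "kwargs": {
  "motion": [
    [[0,0.04,0],[0,0,0]]
  ]
}}

```text
time_s: 21.55
position: [0.5252, -0.0927, 0.0764]
tool_rot: [[-0.899, 0.438, 0.0], [0.438, 0.899, -0.0], [-0.0, -0.0, -1.0]]
ft_force: [-1.8, -1.4, 6.5]
grip_width: 0.0208
gripper_force: 39.7
```

Call:
{"fn": "move_arm", "kwargs": {
  "motion": [
    [[0,0.04,0],[0,0,0]]
  ]
}}

```text
time_s: 21.65
position: [0.5261, -0.0909, 0.0764]
tool_rot: [[-0.899, 0.438, 0.0], [0.438, 0.899, -0.0], [-0.0, -0.0, -1.0]]
ft_force: [-1.6, -1.3, 6.7]
grip_width: 0.0215
gripper_force: 39.7
```

Call:
{"fn": "move_arm", "kwargs": {
  "motion": [
    [[0,0.04,0],[0,0,0]]
  ]
}}

```text
time_s: 21.75
position: [0.5269, -0.0891, 0.0764]
tool_rot: [[-0.899, 0.438, 0.0], [0.438, 0.899, -0.0], [-0.0, -0.0, -1.0]]
ft_force: [-1.8, -1.2, 5.8]
grip_width: 0.021
gripper_force: 39.7
```

Call:
{"fn": "move_arm", "kwargs": {
  "motion": [
    [[0,0.04,0],[0,0,0]]
  ]
}}

```text
time_s: 21.85
position: [0.5278, -0.0873, 0.0764]
tool_rot: [[-0.899, 0.438, 0.0], [0.438, 0.899, -0.0], [-0.0, -0.0, -1.0]]
ft_force: [-1.4, -1.6, 5.8]
grip_width: 0.021
gripper_force: 39.7
```

Call:
{"fn": "move_arm", "kwargs": {
  "motion": [
    [[0,0.04,0],[0,0,0]]
  ]
}}

```text
time_s: 21.95
position: [0.5287, -0.0856, 0.0765]
tool_rot: [[-0.899, 0.438, 0.0], [0.438, 0.899, -0.0], [-0.0, -0.0, -1.0]]
ft_force: [-2.3, -2.6, 5.2]
grip_width: 0.0211
gripper_force: 39.7
```

Call:
{"fn": "move_arm", "kwargs": {
  "motion": [
    [[0,0.04,0],[0,0,0]]
  ]
}}

```text
time_s: 22.05
position: [0.5294, -0.0841, 0.0765]
tool_rot: [[-0.899, 0.438, -0.0], [0.438, 0.899, -0.001], [-0.0, -0.001, -1.0]]
ft_force: [-4.9, -4.4, 6.2]
grip_width: 0.0211
gripper_force: 39.9
```

Call:
{"fn": "move_arm", "kwargs": {
  "motion": [
    [[0,0.04,0],[0,0,0]]
  ]
}}

```text
time_s: 22.15
position: [0.5301, -0.0826, 0.0764]
tool_rot: [[-0.899, 0.438, -0.001], [0.438, 0.899, -0.002], [0.0, -0.002, -1.0]]
ft_force: [-5.4, -6.1, 6.7]
grip_width: 0.0207
gripper_force: 39.9
```

Call:
{"fn": "move_arm", "kwargs": {
  "motion": [
    [[0,0.04,0],[0,0,0]]
  ]
}}

```text
time_s: 22.25
position: [0.531, -0.0809, 0.0765]
tool_rot: [[-0.899, 0.438, -0.001], [0.438, 0.899, -0.002], [0.0, -0.002, -1.0]]
ft_force: [-4.4, -6.1, 6.6]
grip_width: 0.0212
gripper_force: 39.9
```

Call:
{"fn": "move_arm", "kwargs": {
  "motion": [
    [[0,0.02,0],[0,0,0]]
  ]
}}

```text
time_s: 22.35
position: [0.5314, -0.08, 0.0765]
tool_rot: [[-0.899, 0.438, -0.001], [0.438, 0.899, -0.002], [0.0, -0.002, -1.0]]
ft_force: [-4.5, -6.0, 6.3]
grip_width: 0.0211
gripper_force: 40.0
```

Call:
{"fn": "move_arm", "kwargs": {
  "motion": [
    [[0,0.02,0],[0,0,0]]
  ]
}}

```text
time_s: 22.45
position: [0.5318, -0.0791, 0.0765]
tool_rot: [[-0.899, 0.438, -0.001], [0.438, 0.899, -0.002], [0.0, -0.002, -1.0]]
ft_force: [-5.3, -5.8, 6.2]
grip_width: 0.0208
gripper_force: 40.0
```

Call:
{"fn": "move_arm", "kwargs": {
  "motion": [
    [[0,0.01,0],[0,0,0]],
    [[0,0,0],[0,0,0]],
    [[0,0,0],[0,0,0]],
    [[0,0,0],[0,0,0]]
  ]
}}

```text
time_s: 22.85
position: [0.5321, -0.0785, 0.0764]
tool_rot: [[-0.899, 0.438, -0.001], [0.438, 0.899, -0.001], [0.0, -0.001, -1.0]]
ft_force: [-3.7, -4.3, 6.1]
grip_width: 0.021
gripper_force: 39.9
```

Call:
{"fn": "move_arm", "kwargs": {
  "motion": [
    [[0,0,0],[0,0,0]],
    [[0,0,0],[0,0,0]],
    [[0,0,0],[0,0,0]],
    [[0,0,0],[0,0,0]],
    [[0,0,0],[0,0,0]],
    [[0,0,0],[0,0,0]]
  ],
  "claw": 0.3
}}

```text
time_s: 23.45
position: [0.5324, -0.0778, 0.0763]
tool_rot: [[-0.899, 0.438, -0.0], [0.438, 0.899, 0.0], [0.0, 0.0, -1.0]]
ft_force: [-0.2, -0.7, -0.0]
grip_width: 0.0599
gripper_force: 0.0
```

Call:
{"fn": "move_arm", "kwargs": {
  "motion": [
    [[0,0,-0.1],[0,0,0]],
    [[0,0,-0.3],[0,0,0]],
    [[0,0,-0.4],[0,0,0]],
    [[0,0,-0.4],[0,0,0]],
    [[0,0,-0.4],[0,0,0]],
    [[0,0,-0.4],[0,0,0]],
    [[0,0,-0.4],[0,0,0]],
    [[0,0,-0.4],[0,0,0]],
    [[0,0,-0.4],[0,0,0]],
    [[0,0,0],[0,0,0]],
    [[0,0,0],[0,0,0]],
    [[0,0,0],[0,0,0]]
  ]
}}

```text
time_s: 24.65
position: [0.5319, -0.0777, 0.2353]
tool_rot: [[-0.899, 0.438, -0.002], [0.438, 0.899, 0.001], [0.002, -0.0, -1.0]]
ft_force: [-0.1, 0.4, 0.4]
grip_width: 0.0598
gripper_force: 0.0
```

```bash
python3 - <<'E'
from rig import env, viewer
import cv2, numpy as np
from h import cloud
s=env.observe(); p,R=s["position"],s["tool_rot"]; print(s["time_s"],p,s["ft_force"])
d=viewer.get_image("wrist"); cv2.imwrite("pics/w2.png",d["frame"][:,:,::-1])
T=d["T_tool_cam"]; d["attitude"]=R@T[:3,:3]; d["eye"]=p+R@T[:3,3]
P=cloud(d); z=P[...,2]
k=(d["depth"]>0)&(z>.088)&(z<.1)&(np.hypot(P[...,0]-p[0],P[...,1]-p[1])<.03)
print(k.sum(),P[k].mean(0))
E
```

```text
24.65 [ 0.53193677 -0.07771358  0.235264  ] [-0.09664575  0.43204418  0.35382178]
462 [ 0.53146871 -0.0792865   0.09387219]
```

View pics/w2.png

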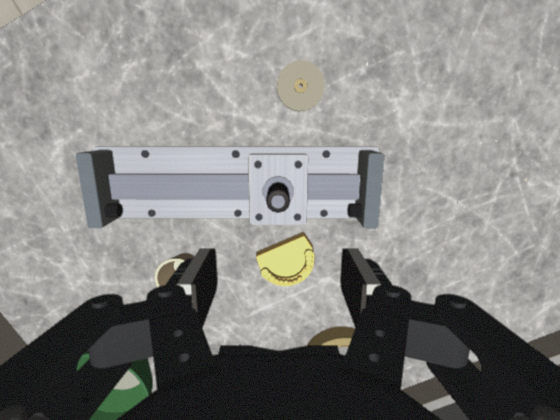

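The carriage, with its knob at (277,195), stands where I released it, the gripper is clear and the bystanders are in place. I'm handing in.

```bash
python3 -c "
from rig import env
print(env.close_job())"
```

```text
the job is handed in; nothing more can be done
None
```

I stroked the carriage lightly onto the left buffer and then the right (about 5 N each), brought it back to the tight spot about 4.5 cm left of the slide's middle, released it with the gripper clear, and handed the job in; no verdict was returned.

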